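# Seal a swab sample in its transport tube

## Robot

A 6-joint arm with a two-finger parallel gripper is mounted at the origin on the work surface. World frame = base frame: x ahead of the robot, y to its left, z up, the work surface at z = 0. Lengths are in m, angles in rad, forces in N, time in s.
With the tool pointing down it reaches from about 0.3 to 0.775 m from the base axis. Payload 14.6 kg.
Tool frame: the origin (TCP) lies at the very end of the fingers, on their centre line; the grasp point (between the pads) lies 19 mm behind it; z points along the fingers, y is the line along which they close (so a half turn about z gives the same grasp; the last joint's range is limited). The gripper opens to 85 mm and grips with 20 to 120 N. Pads are 22 mm wide; open, the fingers measure 114 mm over their backs; the gripper's body (76 mm by 85 mm) begins 54 mm behind the grasp point. The pads swing forward as they close: fully open they stand 13 mm farther back than shut.
Start: joints at [-1.378, 0.3, 1.521, -0, 1.321, -0.067], TCP at [0.141, -0.532, 0.194] pointing down, gripper open.
Joint ranges: [-3.03, 3.03], [-0.79, 2.21], [0.23, 2.52], [-1.04, 4.18], [0, 3.07], [-2.55, 2.55]. Speed limits (rad/s): [2.22, 2.22, 2.57, 3.14, 3.14, 3.14].

## Interface

Orientations are given as a rotation vector (axis times angle).
In Python, from bench import env gives the robot as it stands.
- The arm moves only by the tool jog_arm, never from a script. Its argument "series" is one flat list of numbers, 5 for each row, row after row: the shift along the tool's x, y, z as a fraction of full scale, then the turn about the tool's z as a fraction of full scale, then the opening, from 0 (shut) to 1 (fully open). A call has 1 to 12 rows; each row shifts and turns the commanded pose from where the row before left it, along the tool's axes as they then stand; what a row does not reach is not made up. Full scale, the value 1, is 20 cm for a shift and 0.5 rad for a turn. A row lasts 1/10 s, in which the tool goes at most 50 mm and 8.59 degrees, less where a joint would pass 70% of its speed; a pose out of reach is approached as far as the arm can. A call with a number of a shift or a turn outside -1 to 1 is refused whole. A call with a gripper value outside its range is refused whole. The fingers move at their own pace and stop on an object; the grip force is fixed at half the most. Time passes only in rows, so rows that do not move let the fingers close. It gives the time, the measured TCP pose, the force, the opening and the grip force at its end, in the units of the state.
- env.read_state(): the state, without advancing time (a new reading comes with each control period).
- env.snapshot(name): name is "scene" or "top"; returns the picture (384x512x3 uint8, red, green, blue); there is no depth.
- env.camera_model(name): a dict with "fovy" (degrees; the focal length in pixels is half the picture's height over the tangent of half this angle, whatever the lens; pixels are square), "cx", "cy" (the principal point, pixels), "R" (3x3) and "t" (3): a world point X has camera coordinates R X + t. Camera axes: x right, y down, z forward; pixel columns grow to the right and rows downward; lengths in m; the calibration is good to about 2 mm. A picture is of the moment at which its call begins. camera_model takes no time and is no camera call.
- env.finish_job(): hands the job in; it is judged then, once.
The state is a dict: "time_s": time; "q": joint angles; "dq": joint speeds; "tau": joint torques, N m; "position": TCP position; "tool_rot": TCP orientation; "wrist_force": force on the tool from outside, world axes, zero at the start; "moment": the same for the moment, N m; "width": opening from 0.0 (shut) to 1.0 (fully open); "gripper_force": force on a finger pad.
Only numpy, scipy, OpenCV 4.12 (cv2) and the standard library are available. Lean on these libraries where they do the work, as an engineer would, in place of code of your own. Each camera call takes 0.05 s, during which the arm holds its last target. There are 200 camera calls.

## Task

Pull the stopper off the transport tube in the upright foam rack and put it in the kidney dish. Then draw the swab with the slim ribbed grip out of the slanted stand, holding it by its cap and not by the stick, lower its stick into the open transport tube and press the cap fully home, so that its flange sits flat on the tube's collar. Keep the swab's stick off the bench and leave the two brushes in the stand and the bottle, jar, tape and penlight where they are.

Things in the scene. Friction and masses are not known exactly. Their poses are not given: they have to be found in the camera images.
- tube: the transport tube: clear, upright, fixed in the foam rack (it cannot move and need not be held). 18 mm in diameter, with a thick white collar at its mouth, 24 mm in diameter and 15 mm high. It stands in any of the three places of the rack's middle row, 73.5 mm apart along the rack's y. Origin: centre of its foot, 5 mm above the bench; z up, x and y along the rack's.
- tube_mouth (a point): centre of the tube's mouth, on top of the collar, 105 mm above the bench. Bore 14 mm wide, 95 mm deep. 3 mm down, four sprung nubs at +-x and +-y leave an opening 9 mm across; each gives way outwards by up to 3 mm. A cap's plug snaps past them: about 6 to 9 N to push on or to pull off; unpressed it stands about 8 mm proud.
- rack: white foam rack, fixed to the bench, 110 x 240 x 35 mm (x, y, z). Origin: centre of its underside; y along its length. Middle row of three places at x = 0, y = -73.5, 0, 73.5 mm; small capped tubes, tops 84 mm above the bench, stand in the row at x = +35 mm.
- bloodtube1: a large blood tube fixed upright in another of the three places in the rack's middle row: 16 mm in diameter, wide blue cap with a dimple, 21 mm in diameter, its top 111 mm above the bench. Origin: centre of its foot, 5 mm above the bench.
- bloodtube2: the other large blood tube, alike
- stopper: the blue stopper, snapped in the tube's mouth: plug, flange 24 mm in diameter and 3 mm thick, and on it a slim round ribbed grip 14 mm in diameter and 30 mm tall. Origin: centre of the flange's underside (at tube_mouth when on); z up through the grip, whose top is at z = 33 mm. The round plug, 11 mm wide, reaches to z = -12.8 mm. 10 g.
- dish: steel kidney dish, loose on the bench, 157 mm long (x) and about 88 mm wide (y), wall 28 mm high, inner floor 2.5 mm above the bench. Origin: on the bench, between its ends; at x = 0 the inside reaches from y = -41 to y = +18 mm; the two ends curl to +y.
- dish_mid (a point): middle of the dish's floor, at x = 0, y = -11, z = 3 mm in the dish's frame; axes as the dish's
- dish_end1 (a point): point on the dish's floor in its -x half, at x = -45, y = 1, z = 3 mm in the dish's frame
- dish_end2 (a point): point on the dish's floor in its +x half, at x = 45, y = 1, z = 3 mm in the dish's frame
- stand: white slanted stand, fixed to the bench, base 130 x 190 mm. Three clear sleeves side by side lean 35 degrees from the vertical, their mouths towards the stand's -x, so a sleeve's upward axis is (-0.574, 0, 0.819) in the stand's frame. Origin: centre of the base, on the bench; y along the row of sleeves.
- sleeve_mouth (a point): centre of the middle sleeve's mouth, 96 mm above the bench; axes as the stand's (not tilted). The others lie 60 mm off at +-y. A sleeve: 18 mm outside, 14 mm bore, 91 mm deep, no snap.
- swab: the swab, in any one of the three sleeves, loose, its flange on the sleeve's mouth; it may lean a few degrees off the sleeve's axis. Cap as the stopper's (plug, flange, slim ribbed grip 14 mm wide, from z = 3 to 33 mm); under the plug a white stick 3.5 mm thick with a bud 6 mm thick. Origin: centre of the flange's underside; z from the bud (its end at z = -80 mm) towards the grip. 11 to 17 g.
- swab_tip (a point): end of the swab's bud, 80 mm below the flange; axes as the swab's
- brush1: an unused brush in another sleeve: same flange and stick but a short fat round cap, 22 mm wide and 16 mm tall. Origin and axes as the swab's.
- brush2: the other unused brush, alike
- bottle: clear water bottle, 62 mm in diameter, 170 mm tall. Origin: centre of its underside.
- jar: small amber jar, 52 mm in diameter, 55 mm tall. Origin: centre of its underside.
- tape: roll of paper tape lying flat, 68 mm in diameter, 18 mm high. Origin: centre of its underside.
- penlight: steel penlight lying on the bench, 135 mm long (x), 12 mm thick. Origin: its middle, on the bench.

How it is judged:
On the way, in this order (a step that is already met when the one before it is completed fails the run):
1. the stopper is pulled off the tube, clear of its mouth (distance between stopper and tube_mouth above 0.03 m), for 0.1 s.
2. the stopper lies in the kidney dish, let go ((horizontal distance between stopper and dish_mid below 0.036 m or horizontal distance between stopper and dish_end1 below 0.036 m or horizontal distance between stopper and dish_end2 below 0.036 m) and z of stopper in the frame of dish between 0 and 0.04 m and contact force between stopper and the fingers below 0.05 N), for 0.2 s.
3. the swab is drawn right out of its sleeve (distance of swab_tip from where it was at the start of the episode above 0.08 m), for 0.1 s.
4. the swab's bud is inside the tube (z of swab_tip in the frame of tube_mouth below -0.02 m and horizontal distance between swab_tip and tube_mouth below 0.008 m), for 0.1 s.
At the end, for the whole second after the job is handed in: The swab's cap is pressed home in the tube: flange within 2 mm of the collar, centred within 3 mm and upright within 4 degrees; the stopper lies at rest inside the kidney dish (its flange within 36 mm of one of the three floor points, less than 40 mm up) (z of swab in the frame of tube_mouth between -0.003 and 0.002 m and horizontal distance between swab and tube_mouth below 0.003 m and angle between the z axis of swab and the z axis of tube, either way round below 0.07 rad and angle between swab's own z axis and vertical below 0.1 rad and (horizontal distance between stopper and dish_mid below 0.036 m or horizontal distance between stopper and dish_end1 below 0.036 m or horizontal distance between stopper and dish_end2 below 0.036 m) and z of stopper in the frame of dish between 0 and 0.04 m and linear speed of stopper below 0.02 m/s and linear speed of swab below 0.01 m/s); the robot touches nothing.
It fails at once if the fingers touch the swab's stick or bud (contact force between any of swab_c4, swab_c5 and the fingers above 0.3 N).
It fails at once if the swab's bud comes down to the bench (height (world z) of swab_tip below 0.012 m).
It fails at once if a brush is moved from its place in the stand by more than 25 mm (distance of any of brush1, brush2 from where it was at the start of the episode above 0.025 m).
It fails at once if the bottle, jar, tape or penlight is pushed by more than 25 mm (distance of any of bottle, jar, tape, penlight from where it was at the start of the episode above 0.025 m).
It also fails if it takes over 58 s, if anything falls off the work surface, if the arm or the gripper's body presses on something with over 40 N, if the wrist force passes 120 N, or if a joint passes its speed limit or range.

## Working session

There is one attempt and no reset: what is moved stays moved. The work goes in short steps, Python scripts to look and compute and a tool call to move; the robot and the scene stay as the last step left them, time stands still between calls to the robot, and variables do not carry over. Pictures are saved under pics/ and viewed, at most 10 in all, crops included, and the job is handed in when it is done.

Besides the shell and the picture viewer there is one more tool, called after "Call:" in YAML: its name, and indented under it one key for each argument. jog_arm: Moves the arm, as the interface text tells. Its arguments: {"type":"object","properties":{"series":{"type":"array"}},"required":["series"]}

```bash
mkdir -p pics; python3 - <<'E'
from bench import env
import cv2,numpy as np
for n in("scene","top"):
    im=env.snapshot(n); cv2.imwrite(f"pics/{n}0.png",cv2.cvtColor(im,cv2.COLOR_RGB2BGR)); m=env.camera_model(n)
    print(n,{k:np.round(v,4).tolist() for k,v in m.items() if k!='name'} if all(not isinstance(v,str) for v in m.values()) else m)
s=env.read_state();print(s['time_s'],s['position'],s['tool_rot'],s['width'])
E
python3 -c "
import cv2
for n in('scene','top'):
    i=cv2.imread(f'pics/{n}0.png');cv2.imwrite(f'pics/{n}0b.png',cv2.resize(i,(800,600),interpolation=cv2.INTER_CUBIC))"
```

```text
scene {'fovy': 52.0762, 'cx': 249.107, 'cy': 196.0921, 'R': [[0.8629, 0.5052, -0.015], [0.2993, -0.5346, -0.7903], [-0.4073, 0.6774, -0.6125]], 't': [-0.4341, -0.1214, 1.5108]}
top {'fovy': 44.0052, 'cx': 252.5807, 'cy': 195.087, 'R': [[0.009, -0.9998, 0.0196], [-0.9926, -0.0113, -0.1208], [0.121, -0.0184, -0.9925]], 't': [-0.0807, 0.5627, 1.2403]}
0.1 [ 0.14123936 -0.53128672  0.19387759] [-3.11407173e+00 -4.06815613e-01  8.17257379e-05] 1.0013417381122953
```

View pics/scene0b.png

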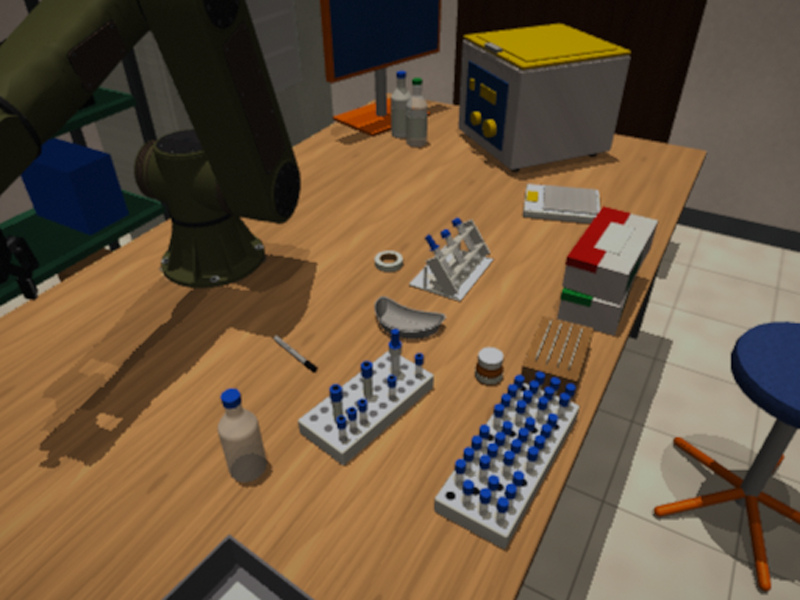

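View pics/top0b.png

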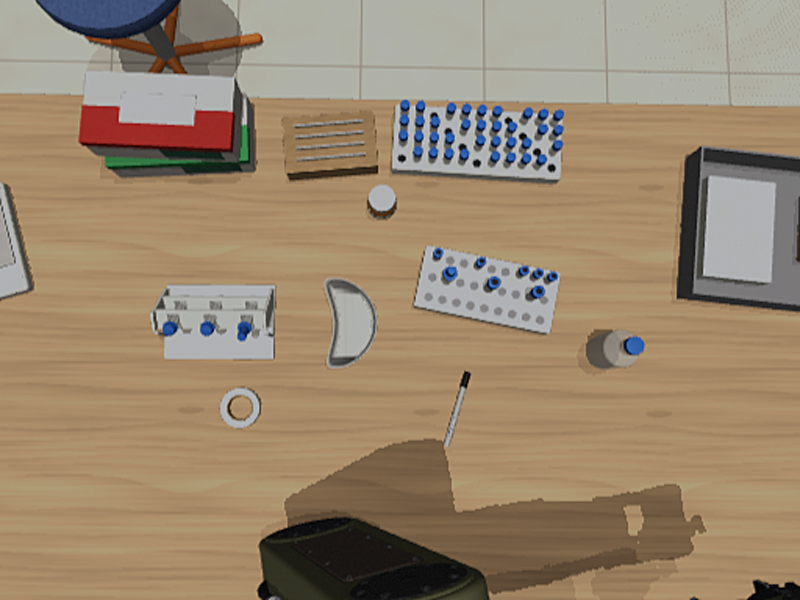

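The scene view shows the tall stopper at about (395,345) in 800-scale, at the +y end of the rack's middle row. The top view shows it at (450,271). The slim-grip swab is the nearest sleeve to the dish: (244,328) in top and (432,243) in scene. The dish is at (350,322), opening towards +y.

```bash
cat > h.py <<'E'
from bench import env
import cv2,numpy as np
def cam(n):
    m=env.camera_model(n); f=192/np.tan(np.radians(m["fovy"])/2)
    return f,m["cx"],m["cy"],np.array(m["R"]),np.array(m["t"])
def ray(n,p):
    f,cx,cy,R,t=cam(n); d=R.T@np.array([(p[0]-cx)/f,(p[1]-cy)/f,1]); return -R.T@t,d/np.linalg.norm(d)
def plane(n,p,z):
    c,d=ray(n,p); return c+d*(z-c[2])/d[2]
def tri(p,q):
    (a,u),(b,v)=ray("top",p),ray("scene",q)
    s=np.linalg.lstsq(np.c_[u,-v],b-a,rcond=None)[0]; A,B=a+u*s[0],b+v*s[1]
    return (A+B)/2,np.linalg.norm(A-B)
def proj(n,X):
    f,cx,cy,R,t=cam(n); c=R@X+t; return np.array([f*c[0]/c[2]+cx,f*c[1]/c[2]+cy])
def blobs(im,box,amin=6):
    x0,y0,x1,y1=box; hsv=cv2.cvtColor(im,cv2.COLOR_RGB2HSV)[y0:y1,x0:x1]
    m=cv2.inRange(hsv,(100,110,30),(130,255,255)); k,l,st,ce=cv2.connectedComponentsWithStats(m)
    return [(np.round(ce[i]+[x0,y0],1).tolist(),(st[i][:4]+[x0,y0,0,0]).tolist(),int(st[i][4])) for i in range(1,k) if st[i][4]>=amin]
E
python3 - <<'E'
from h import *
T=cv2.cvtColor(cv2.imread("pics/top0.png"),cv2.COLOR_BGR2RGB);S=cv2.cvtColor(cv2.imread("pics/scene0.png"),cv2.COLOR_BGR2RGB)
for n,im,bs in(("top",T,[(90,170,185,235),(262,150,362,215)]),("scene",S,[(260,130,325,195),(190,205,285,285)])):
    for b in bs:
        print(n)
        for r in blobs(im,b): print(r)
# dish, rack-top masks
hsv=cv2.cvtColor(T,cv2.COLOR_RGB2HSV)
def big(box,hi):
    x0,y0,x1,y1=box; m=cv2.inRange(hsv[y0:y1,x0:x1],(0,0,60),(180,hi,255)); m=cv2.morphologyEx(m,cv2.MORPH_CLOSE,np.ones((5,5)))
    c=max(cv2.findContours(m,0,1)[0],key=cv2.contourArea)+np.array([[x0,y0]]); return c.astype(np.int32)
d=big((200,170,250,245),60); M=cv2.moments(d); print("dish c",M["m10"]/M["m00"],M["m01"]/M["m00"],cv2.boundingRect(d),cv2.minAreaRect(d))
r=big((258,150,366,218),60); print("rack",cv2.minAreaRect(r),cv2.boxPoints(cv2.minAreaRect(r)))
s=big((90,175,182,235),60); print("stand",cv2.minAreaRect(s),cv2.boundingRect(s))
z=lambda im,x,y,w,h:cv2.resize(im[y:y+h,x:x+w],(400,300),interpolation=cv2.INTER_NEAREST)
o=np.vstack([np.hstack([z(T,95,175,88,66),z(T,260,145,104,78)]),np.hstack([z(S,255,130,72,54),z(S,188,200,96,72)])])
cv2.imwrite("pics/crops.png",cv2.cvtColor(o,cv2.COLOR_RGB2BGR))
E
```

```text
top
([108.1, 209.8], [104, 205, 10, 10], 69)
([131.9, 209.9], [128, 206, 9, 9], 64)
([155.5, 211.1], [152, 206, 9, 12], 79)
top
([280.0, 161.7], [278, 159, 6, 6], 24)
([307.4, 167.4], [305, 165, 6, 6], 26)
([287.6, 174.6], [284, 171, 9, 9], 64)
([334.7, 172.9], [332, 170, 7, 6], 27)
([344.0, 174.7], [341, 172, 7, 6], 27)
([353.1, 176.7], [350, 174, 7, 6], 29)
([315.3, 180.8], [312, 177, 8, 9], 47)
([343.5, 186.7], [339, 183, 10, 8], 52)
scene
([291.9, 141.6], [290, 140, 5, 4], 17)
([284.7, 149.1], [282, 147, 6, 5], 22)
([275.9, 155.2], [273, 151, 8, 9], 35)
scene
([252.4, 217.0], [249, 210, 8, 14], 73)
([267.8, 229.6], [266, 227, 5, 7], 27)
([234.3, 236.2], [231, 231, 7, 11], 61)
([250.3, 243.6], [248, 240, 6, 8], 36)
([214.7, 251.1], [211, 246, 8, 11], 71)
([231.4, 258.7], [229, 255, 6, 9], 36)
([224.7, 264.4], [222, 261, 6, 8], 38)
([217.7, 269.4], [215, 265, 6, 9], 42)
dish c 223.39852174966677 205.945110868775 (207, 177, 35, 59) ((224.5163116455078, 205.66603088378906), (58.19056701660156, 33.22935485839844), 87.75425720214844)
rack ((311.68267822265625, 184.92208862304688), (89.06849670410156, 40.96748733520508), 11.592175483703613) [[263.94073 196.03912]
 [272.1729  155.90726]
 [359.42462 173.80505]
 [351.19244 213.93692]]
stand ((135.5, 205.5), (47.0, 79.0), 90.0) (96, 182, 80, 48)
```

View pics/crops.png

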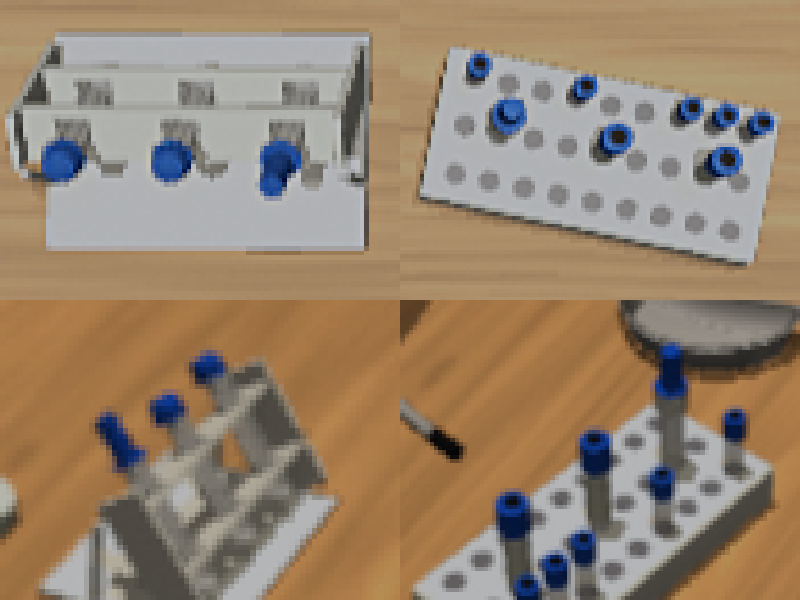

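The crops confirm it. The swab (slim grip over its flange) is in the -y sleeve, and the stopper is at the +y end of the rack's middle row.

```bash
python3 - <<'E'
from h import *
np.set_printoptions(precision=4,suppress=True)
print("tri stopper",tri([287.6,174.6],[252.4,217.0]))
for p,q in(([315.3,180.8],[234.3,236.2]),([343.5,186.7],[214.7,251.1])): print("tri blood",tri(p,q),plane("top",p,.108))
print("stopper plane top flange bbox",plane("top",[288.0,175.0],.107))
# rows on rack plane z=.035
B=np.array([[263.94,196.04],[272.17,155.91],[359.42,173.81],[351.19,213.94]])
P=np.array([plane("top",b,.033)[:2] for b in B]); print("rack",P.mean(0),np.linalg.norm(np.diff(P,axis=0),axis=1), P[1]-P[2],P[1]-P[0])
for p,q in(([108.1,209.8],[291.9,141.6]),([131.9,209.9],[284.7,149.1]),([155.5,211.1],[275.9,155.2])): print("tri caps",tri(p,q))
for p in([107.5,209.8],[131.9,209.9]): print(plane("top",p,.108))
print("swab grip end",tri([154.5,215.5],[274.3,152.2]))
# dish
for z in(0.,.028): print("dish",[plane("top",p,z) for p in([207.5,206],[242,206],[223.4,205.9],[224.5,177],[224.5,236])])
# stand base corners (80x48 box; bottom right corner of base plate) z~.005
for p in([175.5,229.5],[105.5,229.5],[175.5,182.5]): print("stand",plane("top",p,.005))
print("penlight/tape",plane("top",[154,261],.009))
E
```

```text
tri stopper (array([ 0.6084, -0.1612,  0.1126]), np.float64(0.002526221376322369))
tri blood (array([ 0.5955, -0.2346,  0.0948]), np.float64(0.0010755905862005265)) [ 0.593  -0.2329  0.108 ]
tri blood (array([ 0.5812, -0.3069,  0.0955]), np.float64(0.0016592327729202517)) [ 0.5787 -0.3047  0.108 ]
stopper plane top flange bbox [ 0.6073 -0.1634  0.107 ]
rack [ 0.5935 -0.2344] [0.1122 0.2418 0.1121] [0.0464 0.2373] [ 0.1101 -0.0217]
tri caps (array([0.5149, 0.2916, 0.0965]), np.float64(0.0013070320492179798))
tri caps (array([0.5153, 0.2317, 0.0963]), np.float64(0.0011374338938856259))
tri caps (array([0.5119, 0.1705, 0.1032]), np.float64(0.0002485220666246099))
[0.5133 0.2894 0.108 ]
[0.5138 0.2286 0.108 ]
swab grip end (array([0.502 , 0.1725, 0.1109]), np.float64(0.004641076180938134))
dish [array([0.5362, 0.0479, 0.    ]), array([ 0.5372, -0.0468,  0.    ]), array([0.5369, 0.0043, 0.    ]), array([0.6173, 0.0026, 0.    ]), array([ 0.4546, -0.    ,  0.    ])]
dish [array([0.5335, 0.0458, 0.028 ]), array([ 0.5345, -0.0469,  0.028 ]), array([0.5342, 0.0031, 0.028 ]), array([0.6128, 0.0014, 0.028 ]), array([ 0.4536, -0.0012,  0.028 ])]
stand [0.4707 0.1329 0.005 ]
stand [0.4688 0.3218 0.005 ]
stand [0.5996 0.1366 0.005 ]
penlight/tape [0.3856 0.1874 0.009 ]
```

Call:
jog_arm:
  series: [0,0,-0.15,0.244,0.45,0,0,-0.15,0.244,0.45,0.118,-0.0905,0,0,0.45,0.118,-0.0905,0,0,0.45,0.118,-0.0905,0,0,0.45,0.118,-0.0905,0,0,0.45,0.118,-0.0905,0,0,0.45,0.118,-0.0905,0,0,0.45,0.118,-0.0905,0,0,0.45,0.118,-0.0905,0,0,0.45,0.118,-0.0905,0,0,0.45,0.118,-0.0905,0,0,0.45]

```text
time_s: 1.3
position: [0.3752, -0.3459, 0.2541]
tool_rot: [-3.141, -0.025, 0.001]
wrist_force: [-0.4, -0.0, 0.2]
width: 0.449
gripper_force: 0.0
```

Call:
jog_arm:
  series: [0.118,-0.0905,0,0,0.45,0.118,-0.0905,0,0,0.45,0.118,-0.0905,0,0,0.45,0.118,-0.0905,0,0,0.45,0.118,-0.0905,0,0,0.45,0.118,-0.0905,0,0,0.45,0.118,-0.0905,0,0,0.45,0.118,-0.0905,0,0,0.45,0.118,-0.0905,0,0,0.45,0.118,-0.0905,0,0,0.45,0,0,0,0,0.45,0,0,0,0,0.45]

```text
time_s: 2.5
position: [0.6075, -0.1618, 0.2536]
tool_rot: [-3.141, -0.026, 0.002]
wrist_force: [-0.0, -0.2, -0.8]
width: 0.45
gripper_force: 0.0
```

Call:
jog_arm:
  series: [0,0,0.118,0,0.45,0,0,0.118,0,0.45,0,0,0.118,0,0.45,0,0,0.118,0,0.45,0,0,0.118,0,0.45,0,0,0.118,0,0.45,0,0,0,0,0.3,0,0,0,0,0,0,0,0,0,0,0,0,0,0,0,0,0,0,0,0,0,0,0,0,0]

```text
time_s: 3.7
position: [0.6076, -0.1622, 0.1133]
tool_rot: [3.141, 0.025, 0.001]
wrist_force: [-0.1, -0.1, -0.1]
width: 0.001
gripper_force: 0.0
```

The fingers shut on nothing, so I'll look.

```bash
python3 - <<'E'
from h import *
T=env.snapshot("top");S=env.snapshot("scene")
z=lambda im,x,y,w,h:cv2.resize(im[y:y+h,x:x+w],(400,600),interpolation=cv2.INTER_NEAREST)
o=np.hstack([z(T,255,110,80,120),z(S,220,140,80,120)])
cv2.imwrite("pics/l1.png",cv2.cvtColor(o,cv2.COLOR_RGB2BGR))
s=env.read_state();print(s["position"],s["width"],proj("top",s["position"]),proj("scene",s["position"]))
E
```

```text
[ 0.6075604  -0.16210405  0.11298896] -0.004340731522006322 [287.71186702 174.51129653] [251.4929867  217.04192292]
```

View pics/l1.png

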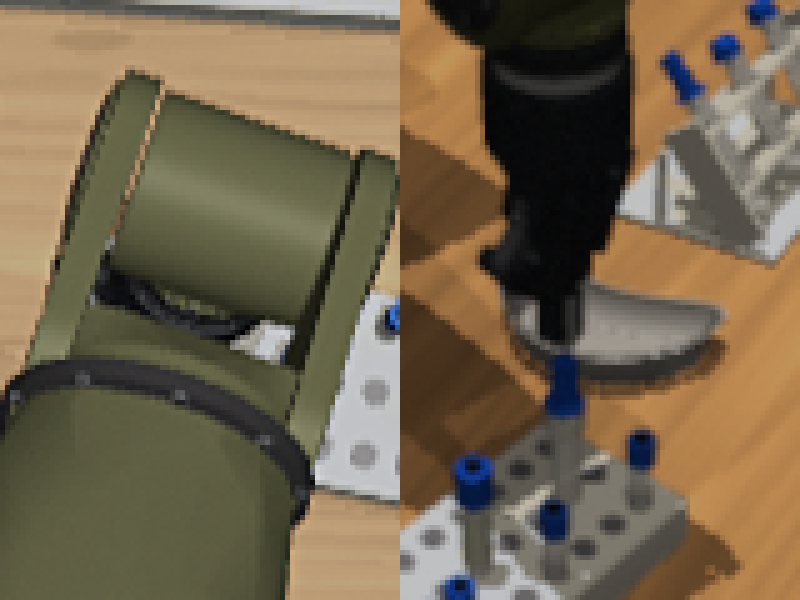

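```bash
python3 - <<'E'
from h import *
k=800/512
P=lambda n,X:np.round(proj(n,np.array(X))*k,1)
print("base",P("scene",[0,0,0]),P("scene",[0.08,0,0]),P("scene",[0,-.08,0]),P("top",[0,0,0]))
print("tip0",P("scene",[.141,-.532,.194]),P("top",[.141,-.532,.194]))
for z in(.105,.138): print("stopper",P("scene",[.6075,-.162,z]))
s=env.read_state();print(s['q'],s['position'])
S=cv2.imread("pics/scene0.png");a=cv2.resize(S[140:210,0:93],(400,300),interpolation=cv2.INTER_CUBIC);b=cv2.resize(S[100:190,85:205],(400,300),interpolation=cv2.INTER_CUBIC)
S1=env.snapshot("scene");c=cv2.resize(S1[60:240,140:380],(800,600),interpolation=cv2.INTER_CUBIC)
cv2.imwrite("pics/ab.png",np.vstack([np.hstack([a,b]),cv2.resize(cv2.cvtColor(S1,cv2.COLOR_RGB2BGR)[120:240,170:330],(800,600))[:300]]))
E
```

```text
base [212.8 257.1] [237.6 265.9] [189.2 273.3] [346.4 641.7]
tip0 [ 21.  339.1] [709.9 584.9]
stopper [393.  342.5]
stopper [392.8 328.2]
[-3.18975462e-01  5.45420491e-01  1.36873281e+00  5.64693856e-07
  1.22718252e+00  1.23591142e+00] [ 0.6075604  -0.16210405  0.11298896]
```

View pics/ab.png

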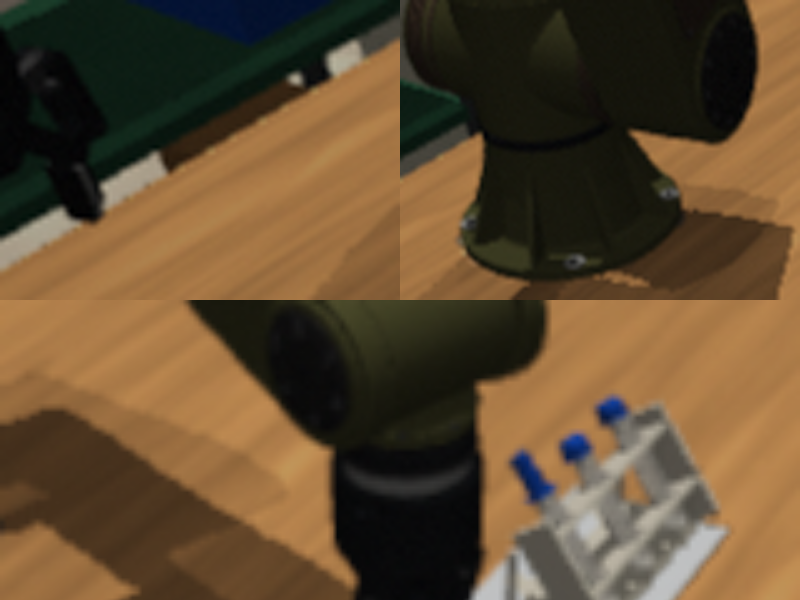

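The base projects correctly and so does the stopper, but the fingertips appear about 8 px (around 25 mm) above the projected TCP. They probably shut above the stopper, so I'll probe gently downward.

Call:
jog_arm:
  series: [0,0,0.005,0,0,0,0,0.005,0,0,0,0,0.005,0,0,0,0,0,0,0]

```text
time_s: 4.25
position: [0.6074, -0.1621, 0.1096]
tool_rot: [-3.141, -0.025, 0.0]
wrist_force: [0.8, -0.9, -0.4]
width: 0.001
gripper_force: 0.0
```

```bash
python3 - <<'E'
from h import *
S=env.snapshot("scene"); g=cv2.cvtColor(S,cv2.COLOR_RGB2GRAY)
for y in range(190,226): print(y,' '.join('%3d'%v if (S[y,x,2]<S[y,x,0]+25) else ' B ' for x,v in zip(range(238,268),g[y,238:268])))
E
```

```text
190  75  67  37  35  35  26  19  18  11   9   8   9   7   7   8   8   9   5   8   7   7   9  23  92 139 138 134 132 131 132
191  20  29  35  36  31  21  23  24  18  10  10   9   8   9   9   6   7   7   8   9  36  62  80 118 138 134 131 131 134 134
192  24  34  37  35  23  16  21  26  26  19   9   9   8   9   9   8   8   7   7   6  70 117 127 138 134 131 130 132 133 133
193  27  33  34  28  17  15  13  12  20  20   8  10   9   8   8   9   6   8   8   7  83 138 137 133 131 130 131 132 132 130
194  21  27  28  23  14  13  11   9  10   9   8   9   9   7   9   8   7   7   8  14  85 137 134 130 129 130 131 131 131 129
195  21  19  20  16  11  10   8  10   8   8   8   7   9   9   7   8   7  10   8  35 100 139 134 129 129 131 131 131 130 131
196  68  18  13  13   9   9   9   8   7   7   8   8   8   9   7   7   9   9  19  52  98 121 126 130 133 133 130 130 132 133
197 121  71  23  10   8   6   7   7   6   8   8   6   7   9   7   8   8  22  48  69  77  76  93 110 121 127 130 134 137 135
198 137 118  60  10   8   7   7   7   8   7   6   8   9   8   7   9   9  30  64  87  89  78  77  78  84  95 
[... 2663 characters left out ...]
  93  B   B   B   B   B   B   B   B   96 122 122 121 119 123 130 133 142 145 147
221  67  70  73  73  71  68  69  74  75  75  64  B   B   B   B   B   B   B   B   95 121 121 120 118 117 118 125 140 148 148
222  70  73  74  72  69  70  73  76  72  68  63  46  B   B   B   B   B   B   60 100 121 121 119 118 118 120 123 131 141 143
223  72  73  72  68  70  73  72  67  63  55  57  58  58  B   B   B   67  63  74 104 120 119 118 117 120 124 123 127 127 130
224  74  72  70  70  73  72  64  55  56  60  65  67  74  79  75  82  87  78  83 103 120 119 117 118 123 126 127 128 126 123
225  73  70  70  70  68  64  55  56  62  75  78  71  75  82  85  84  83  76  84 106 118 116 118 121 125 127 128 126 118 107
```

Call:
jog_arm:
  series: [0,0,0.005,0,0,0,0,0.005,0,0,0,0,0.005,0,0,0,0,0.005,0,0,0,0,0,0,0]

```text
time_s: 4.8
position: [0.6074, -0.1621, 0.1056]
tool_rot: [-3.141, -0.025, 0.0]
wrist_force: [0.5, -0.4, -0.5]
width: -0.003
gripper_force: 0.0
```

```bash
python3 - <<'E'
from h import *
np.set_printoptions(precision=4,suppress=True)
S=env.snapshot("scene"); g=cv2.cvtColor(S,cv2.COLOR_RGB2GRAY)
for y in range(202,213): print(y,' '.join('%3d'%v for v in g[y,244:262]))
p=env.read_state()["position"]; print(p,proj("scene",p),plane("scene",[251,207.5],p[2]))
for f in (0.105,.138): print(plane("scene",[251.5,210.5],f))
E
```

```text
202  95 108  85  50   8   9   8   9  16  34  40  30  71 123 133 130 126 123
203 128 151 135  82   9   7   9   7  17  38  44  31  70 126 144 140 137 132
204 125 150 135  84   9   8   7   9  18  38  45  31  70 130 149 145 149 145
205 109 131 129  84   8   9  10   8  17  37  45  30  76 135 147 146 154 150
206  90  96 106  72   9   9   8   9  17  38  45  30  76 135 150 151 152 149
207  52  76  82  61  10   8   9   8  15  37  46  30  78 136 152 151 151 153
208  48  45  65  61   9   8   9   8  13  33  45  33  88 145 155 155 154 154
209  60  42  40  34  21  20  11   7  15  36  45  54 115 154 154 155 155 155
210  68  71  44  38  37  36  26  21  29  43  52  78 120 136 134 136 139 145
211  73  81  50  43  39  41  38  31  39  45  51  66  85  92 101 115 123 130
212  74  53  52  58  56  37  31  25  27  31  30  33  51  66  84 103 106 103
[ 0.6075 -0.1621  0.1057] [251.4947 219.0242] [ 0.5811 -0.1193  0.1057]
[ 0.5886 -0.1295  0.105 ]
[ 0.6087 -0.1635  0.138 ]
```

Call:
jog_arm:
  series: [0,0,0.005,0,0,0,0,0.005,0,0,0,0,0,0,0]

```text
time_s: 5.15
position: [0.6074, -0.1621, 0.1036]
tool_rot: [-3.141, -0.025, 0.0]
wrist_force: [0.1, -0.1, -0.5]
width: -0.0
gripper_force: 0.0
```

Call:
jog_arm:
  series: [0,0,0.005,0,0,0,0,0.005,0,0,0,0,0,0,0]

```text
time_s: 5.45
position: [0.6074, -0.1621, 0.1016]
tool_rot: [-3.141, -0.025, 0.0]
wrist_force: [-0.3, -0.5, 0.3]
width: -0.003
gripper_force: 0.0
```

Call:
jog_arm:
  series: [0,0,0.005,0,0,0,0,0.005,0,0,0,0,0,0,0]

```text
time_s: 5.75
position: [0.608, -0.1623, 0.1012]
tool_rot: [3.141, 0.025, 0.003]
wrist_force: [-2.2, 1.2, 10.4]
width: -0.002
gripper_force: 5.1
```

Contact came at reported TCP z = 0.101 on a stopper top at 0.138, so the fingertips really end about 37 mm behind the reported TCP. I'll correct for this.

Call:
jog_arm:
  series: [0,0,-0.1,0,0,0,0,-0.1,0,0.45,0,0,0,0,0.45,0,0,0,0,0.45,0,0,0,0,0.45,0,0,0,0,0.45,0,0,0.105,0,0.45,0,0,0.105,0,0.45,0,0,0.105,0,0.45,0,0,0,0,0.45,0,0,0,0,0.45]

```text
time_s: 6.85
position: [0.6075, -0.1621, 0.0769]
tool_rot: [-3.141, -0.025, 0.001]
wrist_force: [-0.2, -0.4, 0.3]
width: 0.454
gripper_force: 0.0
```

Call:
jog_arm:
  series: [0,0,0,0,0.3,0,0,0,0,0.25,0,0,0,0,0.2,0,0,0,0,0.15,0,0,0,0,0.1,0,0,0,0,0.05,0,0,0,0,0,0,0,0,0,0,0,0,0,0,0,0,0,0,0,0]

```text
time_s: 7.85
position: [0.6079, -0.1628, 0.0777]
tool_rot: [3.14, 0.024, 0.002]
wrist_force: [-1.0, -4.1, 5.3]
width: 0.136
gripper_force: 58.4
```

Call:
jog_arm:
  series: [0,0,-0.02,0,0,0,0,-0.03,0,0,0,0,-0.05,0,0,0,0,-0.1,0,0,0,0,-0.15,0,0,0,0,0,0,0]

```text
time_s: 8.45
position: [0.6091, -0.1622, 0.1517]
tool_rot: [3.14, 0.025, 0.01]
wrist_force: [0.5, 0.0, 0.2]
width: 0.136
gripper_force: 59.3
```

```bash
python3 - <<'E'
from h import *
S=env.snapshot("scene");print(env.read_state()["position"],env.read_state()["width"]);print(blobs(S,(190,180,285,285)))
T=env.snapshot("top")
c=cv2.findContours(cv2.inRange(cv2.cvtColor(cv2.cvtColor(cv2.imread("pics/top0.png"),4),cv2.COLOR_RGB2HSV)[170:245,200:250],(0,0,60),(180,60,255)),0,1)[0]
for n,im in(("a",T),): pass
z=lambda im,x,y,w,h:cv2.resize(im[y:y+h,x:x+w],(400,300),interpolation=cv2.INTER_NEAREST)
cv2.imwrite("pics/l2.png",cv2.cvtColor(np.hstack([z(S,204,160,96,72),z(T,180,160,96,72)]),cv2.COLOR_RGB2BGR))
E
```

```text
[ 0.60835338 -0.16203171  0.1493554 ] 0.13598462572674924
[([253.9, 197.4], [250, 189, 7, 13], 26), ([267.5, 230.0], [266, 227, 4, 7], 24), ([234.5, 235.8], [231, 231, 8, 11], 72), ([250.2, 243.9], [248, 240, 5, 8], 32), ([214.7, 251.1], [211, 246, 8, 11], 71), ([231.4, 258.7], [229, 255, 6, 9], 37), ([224.7, 264.4], [222, 261, 6, 8], 38), ([217.7, 269.4], [215, 265, 6, 9], 42)]
```

View pics/l2.png

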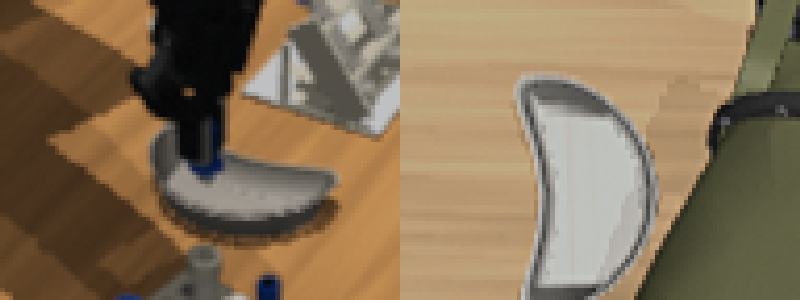

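The stopper is held clear of the tube, and the grey open collar shows at about (253,222). The dish is clear, so I'll carry it there.

Call:
jog_arm:
  series: [-0.072,-0.149,0,0,0,-0.072,-0.149,0,0,0,-0.072,-0.149,0,0,0,-0.072,-0.149,0,0,0,-0.072,-0.149,0,0,0,0,0,0,0,0,0,0,0.12,0,0,0,0,0.12,0,0,0,0,0.12,0,0,0,0,0.12,0,0,0,0,0,0,0]

```text
time_s: 9.65
position: [0.5311, -0.0144, 0.0475]
tool_rot: [-3.141, -0.024, 0.01]
wrist_force: [0.2, -0.1, 0.1]
width: 0.141
gripper_force: 59.4
```

```bash
python3 - <<'E'
from h import *
S=env.snapshot("scene");s=env.read_state();print(s["position"],s["width"],s["wrist_force"])
T=env.snapshot("top")
cv2.imwrite("pics/top_open.png",cv2.cvtColor(T,4));cv2.imwrite("pics/scene_open.png",cv2.cvtColor(S,4))
print(blobs(S,(200,130,330,230)))
# tube collar in both: print gray around
g=cv2.cvtColor(T,cv2.COLOR_RGB2GRAY)
for y in range(166,184): print(y,' '.join('%3d'%v for v in g[y,278:300]))
g=cv2.cvtColor(S,cv2.COLOR_RGB2GRAY)
for y in range(212,234): print(y,' '.join('%3d'%v for v in g[y,242:264]))
E
```

```text
[ 0.53225964 -0.01442571  0.04952419] 0.13678413624268632 [-0.08112132  0.33145941  0.00866054]
[([291.9, 141.6], [290, 140, 5, 4], 17), ([284.6, 149.0], [282, 147, 6, 5], 21), ([276.0, 155.1], [273, 151, 8, 9], 34), ([255.5, 192.1], [252, 188, 7, 7], 17), ([267.8, 227.8], [265, 226, 6, 4], 17)]
166  89  87 107 143 196 191 192 158 135 136 137 133 148 190 189 189 189 154 154 141 160 185
167 156 156 166 187 192 189 192 168 136 136 137 133 141 190 190 191 170 135 134 135 130 171
168 193 195 193 191 188 188 190 179 149 141 133 146 176 190 189 192 151 135 137 137 133 155
169 188 188 188 188 188 188 189 193 179 171 162 176 191 189 188 191 158 134 135 137 132 159
170 187 187 187 188 188 188 190 167 191 193 192 191 189 188 189 190 178 157 141 129 144 184
171 187 188 188 188 189 190 174 152 192 191 187 191 191 175 188 189 191 186 171 158 175 190
172 187 187 187 188 192 168 164 192 171 163 191 169 192 171 188 189 188 189 191 192 190 189
173 189 188 188 189 195 118 193 185 102  97 173 100 174 192 177 188 187 188 188 188 188 188
174 186 189 189 191 180 129 195 188  98 103  95  84 149 193 172 187
[... 2176 characters left out ...]
  84  78  82  81  80  75  68  71  70  72  74  77  78  80
227 136 141 154 174 188 182 171 149  92  80  81  83  86  93 106  97  73  74  76  79  79  79
228 145 165 178 188 184 162 127 113  84  82  86  90  90 113 153 155 120  86  78  80  79  78
229 171 187 188 188 177 139 100  94  81  82  92  94  91 113 164 188 174 141 114  82  78  78
230 187 187 187 188 178 152 122  99  82  84  93  94  91 115 164 187 187 186 167 135 117 107
231 181 173 174 181 187 183 167 139 101  86  94  94  92 115 163 188 188 187 187 184 171 156
232 155 128 132 150 174 188 187 173 125  88  94  94  92 115 163 182 172 175 183 188 188 181
233 116  99  99 105 148 188 188 173 125  88  94  94  92 110 145 148 128 134 155 179 188 188
```

Call:
jog_arm:
  series: [0,0,0.09,0,0,0,0,0.09,0,0,0,0,0.08,0,0,0,0,0,0,0,0,0,0,0,0.2,0,0,0,0,0.3,0,0,0,0,0.3,0,0,0,0,0.3,0,0,0,0,0.3]

```text
time_s: 10.65
position: [0.5333, -0.0143, -0.0009]
tool_rot: [3.141, 0.025, 0.001]
wrist_force: [-0.2, -0.3, -0.1]
width: 0.301
gripper_force: 0.0
```

Call:
jog_arm:
  series: [0,0,-0.05,0,0.3,0,0,-0.15,0,0.3,0,0,-0.2,0,0.3,0,0,-0.2,0,0.4,0,0,-0.2,0,0.4,0,0,0,0,0.4]

```text
time_s: 11.25
position: [0.5353, -0.0144, 0.165]
tool_rot: [3.141, 0.025, 0.015]
wrist_force: [0.4, 0.3, -0.1]
width: 0.397
gripper_force: 0.0
```

```bash
python3 - <<'E'
from h import *
np.set_printoptions(precision=4,suppress=True)
print("mouth",tri([287.55,174.9],[252.1,220.8]),plane("top",[287.55,174.9],.105),plane("scene",[252.1,220.8],.105))
s=env.read_state();print(s["position"],s["tool_rot"],s["width"])
S=env.snapshot("scene");print(blobs(S,(200,130,330,230)))
T=env.snapshot("top");print(blobs(T,(195,170,250,245)))
z=lambda im,x,y,w,h:cv2.resize(im[y:y+h,x:x+w],(400,300),interpolation=cv2.INTER_NEAREST)
cv2.imwrite("pics/l3.png",cv2.cvtColor(np.hstack([z(S,214,160,96,72),z(T,90,170,160,120)]),cv2.COLOR_RGB2BGR))
E
```

```text
mouth (array([ 0.6091, -0.1626,  0.1002]), np.float64(0.0009583797971090919)) [ 0.6079 -0.1624  0.105 ] [ 0.6122 -0.167   0.105 ]
[ 0.5353 -0.0144  0.165 ] [3.1405 0.0249 0.0145] 0.39721175330131575
[([291.9, 141.6], [290, 140, 5, 4], 17), ([284.6, 149.0], [282, 147, 6, 5], 21), ([276.0, 155.1], [273, 151, 8, 9], 34), ([255.9, 204.2], [253, 199, 7, 11], 56), ([267.8, 227.7], [265, 226, 6, 4], 18)]
[]
```

View pics/l3.png

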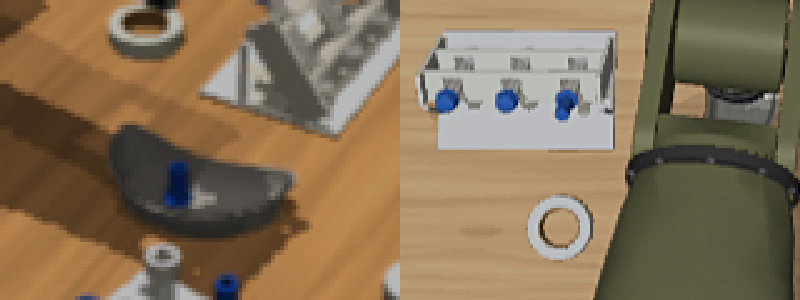

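The stopper stands in the dish at scene (256,204). Next I'll locate the swab grip.

```bash
python3 - <<'E'
from h import *
np.set_printoptions(precision=4,suppress=True)
T=cv2.cvtColor(cv2.imread("pics/top0.png"),4); hsv=cv2.cvtColor(T,cv2.COLOR_RGB2HSV)
m=cv2.inRange(hsv,(100,110,30),(130,255,255))
for y in range(204,220): print(y,''.join('#' if v else '.' for v in m[y,148:166]))
for p in([154.4,215.5],[154.8,214],[156,209.5]): print(p,[plane("top",p,z) for z in(.1,.11,.12)])
print("brush",[plane("top",[131.9,209.9],.104),plane("top",[108.1,209.8],.104)])
# predicted swab pixels for a mouth guess
for mx,my in((.519,.168),(.5195,.169)):
  print(mx,my,[proj("top",np.array([mx-.574*s,my,.096+.819*s])) for s in(0.002,.018,.033)],[proj("scene",np.array([mx-.574*s,my,.096+.819*s])) for s in(0.002,.018,.033)])
E
```

```text
204 ..................
205 ..................
206 ......####........
207 .....#######......
208 ....#########.....
209 ....#########.....
210 ....#########.....
211 .....########.....
212 .....#######......
213 .....#####........
214 ....######........
215 ....######........
216 ....#####.........
217 .....####.........
218 ..................
219 ..................
[154.4, 215.5] [array([0.5009, 0.1735, 0.1   ]), array([0.5001, 0.1716, 0.11  ]), array([0.4994, 0.1697, 0.12  ])]
[154.8, 214] [array([0.5047, 0.1726, 0.1   ]), array([0.5039, 0.1707, 0.11  ]), array([0.5031, 0.1688, 0.12  ])]
[156, 209.5] [array([0.5161, 0.1699, 0.1   ]), array([0.5152, 0.1681, 0.11  ]), array([0.5143, 0.1662, 0.12  ])]
brush [array([0.5141, 0.2295, 0.104 ]), array([0.5137, 0.2891, 0.104 ])]
0.519 0.168 [array([156.9615, 208.9123]), array([155.8957, 212.0875]), array([154.8731, 215.1336])] [array([277.0251, 157.3704]), array([274.7489, 153.4314]), array([272.6017, 149.7157])]
0.5195 0.169 [array([156.5718, 208.7113]), array([155.5013, 211.884 ]), array([154.4744, 214.9277])] [array([277.2871, 157.2723]), array([275.0125, 153.3343]), array([272.8669, 149.6196])]
```

Call:
jog_arm:
  series: [-0.03,-0.1835,0,0,0.4,-0.03,-0.1835,0,0,0.4,-0.03,-0.1835,0,0,0.4,-0.03,-0.1835,0,0,0.4,-0.03,-0.1835,0,0,0.4,0,0,0,0,0.4,0,0,0,0,0.4,0,0,0,0,0.4]

```text
time_s: 12.15
position: [0.5001, 0.1679, 0.1581]
tool_rot: [3.141, 0.024, -0.002]
wrist_force: [0.5, -0.8, -0.4]
width: 0.4
gripper_force: 0.0
```

Call:
jog_arm:
  series: [0.01,-0.005,0.1,0,0.4,0,0,0.1,0,0.4,0,0,0.1,0,0.4,0,0,0.1,0,0.4,0,0,0.04,0,0.4,0,0,0.0375,0,0.4,0,0,0,0,0.4,0,0,0,0,0.4]

```text
time_s: 12.95
position: [0.5027, 0.1697, 0.064]
tool_rot: [-3.141, -0.024, -0.001]
wrist_force: [-0.1, 0.3, -0.3]
width: 0.4
gripper_force: 0.0
```

```bash
python3 - <<'E'
from h import *
s=env.read_state();print(s["position"],s["wrist_force"])
S=env.snapshot("scene");print(blobs(S,(262,130,300,170)))
z=lambda im,x,y,w,h:cv2.resize(im[y:y+h,x:x+w],(640,480),interpolation=cv2.INTER_NEAREST)
cv2.imwrite("pics/l4.png",cv2.cvtColor(z(S,240,110,80,60),4))
E
```

```text
[0.5026527  0.16965458 0.06395218] [-0.09686329  0.28979313 -0.28623305]
[([291.9, 141.6], [290, 140, 5, 4], 17), ([284.6, 149.2], [283, 147, 5, 5], 17), ([276.4, 155.4], [275, 151, 5, 9], 28)]
```

View pics/l4.png

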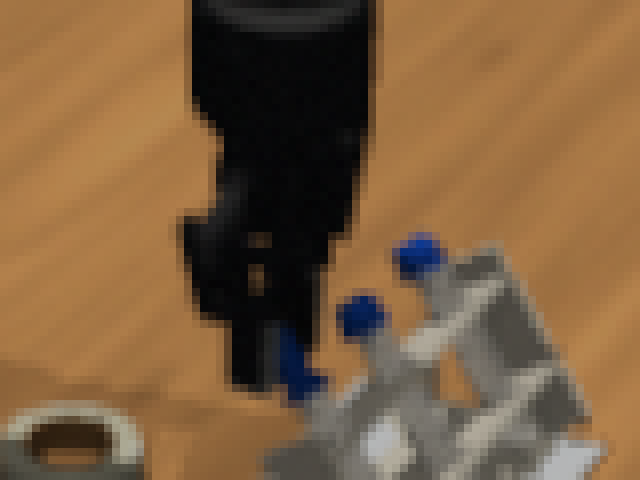

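The slim grip shows between the fingers, with its flange below and to the right at about (305,385) in the crop. I'll close.

Call:
jog_arm:
  series: [0,0,0,0,0.3,0,0,0,0,0.22,0,0,0,0,0.17,0,0,0,0,0.1,0,0,0,0,0.05,0,0,0,0,0,0,0,0,0,0,0,0,0,0,0,0,0,0,0,0]

```text
time_s: 13.9
position: [0.5024, 0.1697, 0.0636]
tool_rot: [3.141, 0.025, 0.001]
wrist_force: [-2.0, -1.8, 5.5]
width: 0.138
gripper_force: 58.5
```

Call:
jog_arm:
  series: [-0.0287,0,-0.041,0,0,-0.0287,0,-0.041,0,0,-0.0287,0,-0.041,0,0,-0.0287,0,-0.041,0,0,-0.0287,0,-0.041,0,0,-0.0287,0,-0.041,0,0,-0.0287,0,-0.041,0,0,0,0,0,0,0,0,0,0,0,0]

```text
time_s: 14.8
position: [0.4621, 0.1691, 0.1208]
tool_rot: [-3.141, -0.025, -0.001]
wrist_force: [-0.7, -0.2, 0.7]
width: 0.139
gripper_force: 58.7
```

```bash
python3 - <<'E'
from h import *
np.set_printoptions(precision=4,suppress=True)
s=env.read_state();p=s["position"];print(p,s["wrist_force"],s["width"])
S=env.snapshot("scene");print(blobs(S,(240,100,300,170)))
cv2.imwrite("pics/s5.png",cv2.cvtColor(S,4))
a=np.array([-.574,0,.819]);piv=p+[0,0,.0555]
for sdist in(0,28.4): pass
print("flange pred",proj("scene",piv-.0284*a),"tip",proj("scene",piv-.1084*a),"mouth",proj("scene",np.array([.5187,.169,.096])))
g=cv2.cvtColor(S,cv2.COLOR_RGB2GRAY)
for y in range(134,162): print(y,' '.join('%3d'%v if S[y,x,2]<S[y,x,0]+25 else ' B ' for x,v in zip(range(255,285),g[y,255:285])))
E
```

```text
[0.4621 0.1691 0.1208] [-0.738  -0.1747  0.7459] 0.13910448842160184
[([266.9, 138.4], [266, 135, 4, 7], 18), ([291.9, 141.6], [290, 140, 5, 4], 17), ([284.8, 149.0], [283, 147, 5, 5], 20)]
flange pred [267.2956 140.3498] tip [278.7582 160.1885] mouth [277.3634 157.7025]
134 130 131 128 114  70   6   5   7  15  33  35  14  20  84 131 129 125 122 119 118 120 120 119 117 117 120 121 125 126 127
135 132 130 127 115  72   7   7   7  16  34  37  B   24  83 128 125 123 119 119 121 121 118 118 117 119 122 124 126 128 129
136 129 128 129 117  72   7   7   7  15  33  37  B   B   81 125 122 120 119 120 120 120 117 117 120 122 125 126 127 130 131
137 129 130 130 117  73   7   7   6  17  34  37  B   B   78 122 120 119 120 121 119 118 118 120 122 125 127 128 129 130 128
138 131 131 131 120  77   8   8   6  15  34  38  B   B   66 101 103 114 119 120 117 119 120 123 125 128 128 130 130 128 126
139 132 130 131 126  96  48  33  20  24  38  38  B   B   B   51  70 105 120 119 119 121 124 126 127 129 130 130 128 125 122
140 130 130 130 130 119 102  88  71  66  58  39  B   B   B   B   74 112 120 120 123 
[... 1943 characters left out ...]
 128 126 124 122 118 118 123 130 132 133 124 111 120 125 124 123 122 122 121 124
157 103 102  98  94  98 105 112 117 119 119 119 118 115 114 118 123 128 132 133 132 130 116 101 116 122 124 125 120 125 140
158 102  99  95  93  96 101 106 107 109 107 105 103 101 104 115 120 124 129 132 128 125 119 103 103 118 120 122 125 141 144
159 101  96  94  96 100 105 108 108 107 106 104 101 101 104 109 111 112 116 119 120 124 130 121 102 119 110 117 140 145 130
160 101  98  97 101 105 108 109 107 106 104 101 101 103 109 112 112 110 108 106 112 123 126 121 109 114 113 117 138 121 125
161 115 102 104 107 109 109 108 106 104 102 101 102 107 111 112 109 107 106 107 116 123 114 105 114 119 119 117 113 113 142
```

Call:
jog_arm:
  series: [0.0273,0,-0.0178,0,0,0.0272,0,-0.0177,0,0,0.0295,0,-0.0138,0,0,0.0295,0,-0.0137,0,0,0.0308,0,-0.0103,0,0,0.0307,0,-0.0102,0,0]

```text
time_s: 15.45
position: [0.4975, 0.1696, 0.1374]
tool_rot: [3.141, 0.025, -0.001]
wrist_force: [-5.3, 0.9, 0.4]
width: 0.141
gripper_force: 61.5
```

Call:
jog_arm:
  series: [0.0315,0,-0.0065,0,0,0.0315,0,-0.0065,0,0,0.032,0,-0.0035,0,0,0.032,0,-0.0035,0,0,0,0,0,0,0]

```text
time_s: 15.95
position: [0.5233, 0.17, 0.1416]
tool_rot: [3.141, 0.024, 0.001]
wrist_force: [-3.9, -1.1, 2.1]
width: 0.136
gripper_force: 66.3
```

```bash
python3 - <<'E'
from h import *
np.set_printoptions(precision=4,suppress=True)
s=env.read_state();p=s["position"];print(p,s["wrist_force"],s["width"])
S=env.snapshot("scene");print(blobs(S,(255,100,300,170)))
cv2.imwrite("pics/s6.png",cv2.cvtColor(cv2.resize(S[95:170,235:335],(800,600),interpolation=cv2.INTER_NEAREST),4))
piv=p+[0,0,.0555]; print([proj("scene",piv-[0,0,d]) for d in(.0284,.1084)])
E
```

```text
[0.5233 0.17   0.1416] [-3.8858 -1.0877  2.0879] 0.13642031359236598
[([291.9, 141.6], [290, 140, 5, 4], 17), ([284.6, 149.0], [283, 147, 5, 5], 19)]
[array([279.3517, 139.3811]), array([278.6084, 159.717 ])]
```

View pics/s6.png

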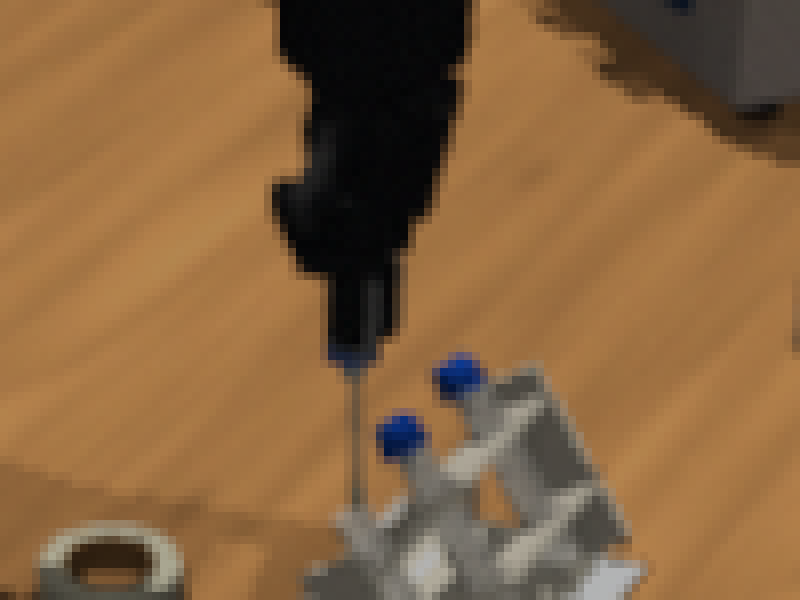

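Call:
jog_arm:
  series: [0.015,0,0,0,0,0,0,0,0,0,0,0,-0.05,0,0,0,0,-0.1,0,0,0,0,-0.1,0,0,0,0,-0.05,0,0,0,0,0,0,0]

```text
time_s: 16.7
position: [0.5263, 0.1703, 0.2032]
tool_rot: [-3.141, -0.025, -0.006]
wrist_force: [-0.5, 0.4, -0.6]
width: 0.14
gripper_force: 66.6
```

```bash
python3 - <<'E'
from h import *
np.set_printoptions(precision=4,suppress=True)
s=env.read_state();p=s["position"];print(p,s["tool_rot"],s["wrist_force"],s["width"])
S=env.snapshot("scene");piv=p+[0,0,.0555]
for d in(.0284,.05,.06,.07,.08,.09,.1,.1084):
    q=proj("scene",piv-[0,0,d]); y=int(round(q[1])); r=S[y,int(q[0])-7:int(q[0])+9].astype(int).sum(1)//3
    print(d,q.round(1),int(q[0])-7,r)
E
```

```text
[0.5263 0.1703 0.2032] [-3.1407 -0.0248 -0.0059] [-0.5197  0.4364 -0.5875] 0.1398746576531362
0.0284 [280.8 122.8] 273 [116 118 118 108  79  53  38  41  46  64  88 106 113 113 114 113]
0.05 [280.6 128.8] 273 [120 118 117 116 113 110  99  81  96 113 111 111 111 113 116 116]
0.06 [280.5 131.5] 273 [115 112 109 109 111 113 104  88  94 110 112 114 116 117 118 119]
0.07 [280.4 134.2] 273 [110 109 110 111 110 109  99  85 101 115 116 118 119 119 119 116]
0.08 [280.3 136.9] 273 [111 110 109 109 111 114 115 103  96 120 120 119 116 113 111 108]
0.09 [280.2 139.6] 273 [111 112 113 116 117 118 111  91  82 100 113 110 108 107 107 107]
0.1 [280.1 142.2] 273 [115 116 116 117 117 118 109  86  76  94 107 107 108 111 114 102]
0.1084 [280.  144.4] 273 [115 116 118 118 116 115 108  91  86 103 109 113 116 117 119 118]
```

Call:
jog_arm:
  series: [0.0377,0.1673,0,0,0,0.0377,0.1673,0,0,0,0.0377,0.1673,0,0,0,0.0377,0.1673,0,0,0,0.0377,0.1673,0,0,0,0.0377,0.1673,0,0,0,0.0377,0.1673,0,0,0,0.0377,0.1673,0,0,0,0.0377,0.1673,0,0,0,0.0377,0.1673,0,0,0,0,0,0,0,0,0,0,0,0,0]

```text
time_s: 17.95
position: [0.6058, -0.1635, 0.2]
tool_rot: [-3.141, -0.023, 0.002]
wrist_force: [-0.0, 0.2, -0.1]
width: 0.136
gripper_force: 66.6
```

```bash
python3 - <<'E'
from h import *
np.set_printoptions(precision=4,suppress=True)
s=env.read_state();p=s["position"];print(p,s["tool_rot"],s["wrist_force"],s["width"])
S=env.snapshot("scene");piv=p+[0,0,.0555]
for d in(.0284,.05,.06,.07,.08,.09,.1,.1084,.112):
    q=proj("scene",piv-[0,0,d]); y=int(round(q[1])); r=S[y,int(q[0])-7:int(q[0])+9].astype(int).sum(1)//3
    print(d,q.round(1),int(q[0])-7,r)
print(proj("scene",np.array([.608,-.163,.105])))
g=cv2.cvtColor(S,cv2.COLOR_RGB2GRAY)
for y in range(188,226): print(y,' '.join('%3d'%v for v in g[y,242:264]))
E
```

```text
[ 0.6058 -0.1635  0.2   ] [-3.1408 -0.0231  0.0024] [-0.0185  0.1696 -0.1012] 0.13560469615590384
0.0284 [250.1 183.6] 243 [114 106  84  60  38  37  43  47  53  70 100 118 117 117 120 123]
0.05 [250.2 190.3] 243 [117 104 104 109 121 125 111  87 105 120 122 122 122 124 126 130]
0.06 [250.3 193.4] 243 [ 64  77  83  79  83  93  83  75  83 105 118 126 133 132 130 127]
0.07 [250.3 196.4] 243 [ 65  73  80  80  98 119 103  84  89  95  92  82  74  76  90 105]
0.08 [250.4 199.3] 243 [ 64  71  74  93 128 141 125 100  95 117 119 106  89  83  83  92]
0.09 [250.4 202.3] 243 [ 60  98 135 146 146 145 142 119  91 121 136  91  35  30  29  49]
0.1 [250.5 205.2] 243 [ 83 109 127 137 146 147 140 113  78 101 114  66  28  31  29  51]
0.1084 [250.5 207.6] 243 [ 58  46  46  82 101 104 129 121 110 114 110  79  59  55  54  51]
0.112 [250.5 208.6] 243 [ 54  54  41  39  49  81  98  86 100 120 112  71  62  77  74  67]
[251.5008 219.4631]
188 136 138 137 135 133 135 125  99 100 123 127 128 131 133 133 132 133 136 140 140 138 138
189 139 138 131 130 133 138 130 105  93 115 128 130 132 133 133 132 135 140 140 138 1
[... 2618 characters left out ...]
 135 132 113 120 109  87  90  83  73  79  57  56  56  60
219  72  72  69  66  85 115 122 145 163 134  96 109 114 117 121 110 104 110  87  88  86  85
220  72  67  61  59  72  96 109 142 148 106  80  87  91 104 117 115 122 120 119 118 117 116
221  69  57  51  54  55  54  73 103 106  91  80  82  76  95 119 117 120 119 119 117 117 117
222  57  51  53  55  54  56  68  97 108  98  94  94  98 108 110 109 120 119 118 117 117 119
223  52  54  55  53  55  55  57  74  99 106 104 107 110 103  92 103 120 118 117 116 119 122
224  54  55  56  54  55  59  64  69  76  86  94  92  86  77  81 103 119 117 116 117 121 124
225  55  54  55  56  61  74  76  73  76  81  84  84  81  77  83 105 117 115 116 120 125 126
```

Call:
jog_arm:
  series: [0.0185,-0.002,0.05,0,0,0,0,0.05,0,0,0,0,0.06,0,0,0,0,0,0,0,0,0,0,0,0]

```text
time_s: 18.5
position: [0.6097, -0.1626, 0.169]
tool_rot: [-3.141, -0.025, 0.001]
wrist_force: [-0.4, 0.1, 0.6]
width: 0.138
gripper_force: 66.6
```

```bash
python3 - <<'E'
from h import *
np.set_printoptions(precision=4,suppress=True)
s=env.read_state();p=s["position"];print(p,s["wrist_force"],s["width"])
S=env.snapshot("scene")
g=cv2.cvtColor(S,cv2.COLOR_RGB2GRAY)
for y in range(206,228): print(y,' '.join('%3d'%v for v in g[y,242:264]))
cv2.imwrite("pics/s7.png",cv2.cvtColor(cv2.resize(S[180:240,212:292],(800,600),interpolation=cv2.INTER_CUBIC),4))
E
```

```text
[ 0.6097 -0.1626  0.169 ] [-0.3676  0.0734  0.6178] 0.13793784232725526
206  75  67  91  97 120 140 150 149 151 133  90  71  45  23  22  22  31  83 133 149 142 147
207  60  53  57  82 101 125 134 145 151 132  83  62  54  30  24  24  26  66 124 152 152 153
208  62  63  48  47  83 103 107 131 130 114  83  74  65  44  41  40  43  85 136 154 153 152
209  75  59  59  43  41  50  83  99  87  90  84  84  65  52  64  62  60  96 141 155 155 155
210  95  54  68  71  43  40  41  50  71  80  76  84  89  88  78  69  64  68 109 144 144 144
211 103  75  74  80  49  42  40  41  43  50  77  99  99  97  79  77  78  86 104 122 126 136
212 118 109  83  58  52  57  56  37  41  52  80  84  51  45  50  67  79  91  93  91 102 116
213 127 129 121  84  56  63  65  51  54  48  70  74  50  44  44  45  45  46  47  47  47  46
214 125 133 129 118  98  83  56  60  64  49  67  77  53  40  41  41  43  43  43  44  43  44
215  90 117 130 132 134 120  83  56  53  55  69  80  68  59  46  43  39  40  40  42  41  41
216  70  87 110 122 133 128 117 100  97  83  62  69  70  73  56  55  59  62  50  58  57  57
217  69  71  73 
[... 295 characters left out ...]
  91  88  76  80  86 105 117 116 122 121 119 119 118 117
221  70  68  70  69  67  63  68  83  86  83  76  78  74  96 120 118 121 119 120 118 118 118
222  68  67  65  63  55  56  64  81  93  94  93  93  98 110 111 111 120 119 118 118 117 120
223  63  61  55  55  55  56  57  69  94 107 105 107 111 104  93 104 120 120 118 117 121 123
224  55  55  55  55  55  59  64  68  76  85  94  94  88  78  82 103 119 118 116 118 122 125
225  56  56  55  56  62  75  77  74  76  81  83  84  81  77  83 106 118 116 117 121 125 127
226  56  54  56  64  80  88  87  79  77  81  83  83  80  76  88 112 115 117 120 125 127 128
227  56  58  67  82  91  86  80  76  73  80  81  83  82  78  86 105 113 119 125 127 128 127
```

View pics/s7.png

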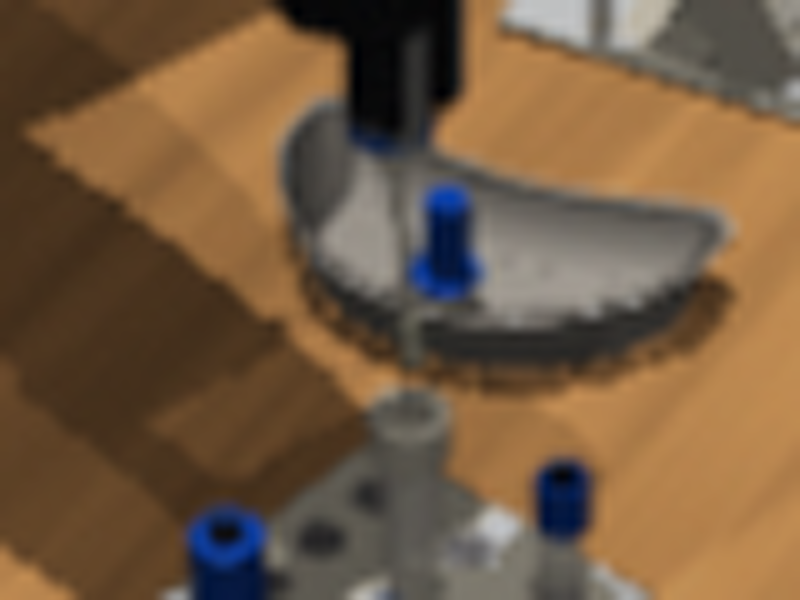

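Call:
jog_arm:
  series: [-0.004,0.001,0.03,0,0,0,0,0.025,0,0,0,0,0.025,0,0,0,0,0,0,0]

```text
time_s: 18.95
position: [0.6087, -0.1629, 0.1524]
tool_rot: [-3.141, -0.025, 0.002]
wrist_force: [-0.2, 0.4, -1.0]
width: 0.14
gripper_force: 66.6
```

Call:
jog_arm:
  series: [0,0,0.025,0,0,0,0,0.025,0,0,0,0,0,0,0]

```text
time_s: 19.25
position: [0.6087, -0.1629, 0.1424]
tool_rot: [-3.141, -0.025, 0.002]
wrist_force: [-0.5, 0.2, 0.4]
width: 0.141
gripper_force: 66.6
```

Call:
jog_arm:
  series: [0,0,0.05,0,0,0,0,0.05,0,0,0,0,0.05,0,0,0,0,0.05,0,0,0,0,0,0,0]

```text
time_s: 19.75
position: [0.6087, -0.1628, 0.1015]
tool_rot: [-3.141, -0.025, 0.003]
wrist_force: [2.9, -0.8, -0.9]
width: 0.137
gripper_force: 66.5
```

Call:
jog_arm:
  series: [0,0,0.015,0,0,0,0,0.015,0,0,0,0,0.015,0,0,0,0,0,0,0]

```text
time_s: 20.15
position: [0.6091, -0.163, 0.0941]
tool_rot: [-3.141, -0.025, -0.0]
wrist_force: [2.8, 0.2, -1.2]
width: 0.137
gripper_force: 66.5
```

Call:
jog_arm:
  series: [0,0,0.01,0,0,0,0,0.01,0,0,0,0,0,0,0]

```text
time_s: 20.45
position: [0.609, -0.163, 0.0901]
tool_rot: [-3.141, -0.025, 0.0]
wrist_force: [3.4, -0.9, -1.1]
width: 0.139
gripper_force: 66.6
```

Call:
jog_arm:
  series: [0.005,0,0.01,0,0,0,0,0.01,0,0,0,0,0,0,0]

```text
time_s: 20.75
position: [0.6099, -0.1629, 0.0859]
tool_rot: [-3.141, -0.025, 0.001]
wrist_force: [3.0, 0.3, -0.6]
width: 0.135
gripper_force: 66.6
```

Call:
jog_arm:
  series: [0,0,0.01,0,0,0,0,0.01,0,0,0,0,0,0,0]

```text
time_s: 21.05
position: [0.6112, -0.1634, 0.0836]
tool_rot: [3.14, 0.025, 0.005]
wrist_force: [6.9, -1.9, 4.5]
width: 0.134
gripper_force: 67.3
```

Call:
jog_arm:
  series: [0,0,0.01,0,0,0,0,0.005,0,0,0,0,0,0,0]

```text
time_s: 21.35
position: [0.6119, -0.1636, 0.0811]
tool_rot: [3.14, 0.025, 0.009]
wrist_force: [10.8, -2.1, 7.5]
width: 0.135
gripper_force: 67.5
```

The side force pushes the tool towards +x, so the tube axis lies a little farther that way. I'll follow it while pressing.

Call:
jog_arm:
  series: [0.01,0.003,0,0,0,0.005,0,0,0,0,0,0,0,0,0]

```text
time_s: 21.65
position: [0.6135, -0.1638, 0.0802]
tool_rot: [3.141, 0.025, 0.002]
wrist_force: [2.8, -1.3, 5.3]
width: 0.137
gripper_force: 67.4
```

Call:
jog_arm:
  series: [0,0,0.01,0,0,0,0,0.005,0,0,0,0,0,0,0]

```text
time_s: 21.95
position: [0.6128, -0.1636, 0.0758]
tool_rot: [-3.141, -0.025, 0.001]
wrist_force: [3.5, -2.4, -3.6]
width: 0.139
gripper_force: 66.3
```

Call:
jog_arm:
  series: [0,0,0.01,0,0,0,0,0,0,0]

```text
time_s: 22.15
position: [0.6132, -0.1637, 0.0749]
tool_rot: [3.141, 0.025, 0.001]
wrist_force: [0.7, -0.9, 6.7]
width: 0.139
gripper_force: 67.6
```

Call:
jog_arm:
  series: [0,0,0.01,0,0,0,0,0,0,0]

```text
time_s: 22.35
position: [0.6135, -0.1637, 0.0746]
tool_rot: [3.141, 0.025, 0.003]
wrist_force: [-3.9, 1.5, 19.0]
width: 0.137
gripper_force: 69.2
```

Call:
jog_arm:
  series: [0,0,0,0,0.2,0,0,0,0,0.35,0,0,0,0,0.4,0,0,0,0,0.4,0,0,-0.1,0,0.4,0,0,-0.15,0,0.4,0,0,-0.15,0,0.4,0,0,0,0,0,0,0,0,0,0,0,0,0,0,0,0,0,0,0,0]

```text
time_s: 23.45
position: [0.6126, -0.1634, 0.1511]
tool_rot: [-3.141, -0.025, 0.003]
wrist_force: [-0.2, 0.2, -0.8]
width: -0.002
gripper_force: 0.0
```

```bash
python3 - <<'E'
from h import *
s=env.read_state();print(s["position"],s["width"],s["wrist_force"])
S=env.snapshot("scene");print([b for b in blobs(S,(200,130,330,230)) if b[2]>15], "initial stopper: [252.4,217.0],[249,210,8,14]")
hsv=cv2.cvtColor(S,cv2.COLOR_RGB2HSV);m=cv2.inRange(hsv,(100,110,30),(130,255,255))
I=cv2.cvtColor(cv2.imread("pics/scene0.png"),4);m0=cv2.inRange(cv2.cvtColor(I,cv2.COLOR_RGB2HSV),(100,110,30),(130,255,255))
for y in range(206,227): print(y,''.join('#' if v else '.' for v in m0[y,244:262]),''.join('#' if v else '.' for v in m[y,244:262]))
E
```

```text
[ 0.61258097 -0.16338822  0.1510852 ] -0.0022510996298385315 [-0.20132851  0.18213128 -0.77343182]
[([291.9, 141.6], [290, 140, 5, 4], 17), ([284.6, 149.0], [282, 147, 6, 5], 21), ([256.3, 204.1], [253, 198, 7, 12], 54), ([252.3, 217.0], [249, 211, 7, 12], 65)] initial stopper: [252.4,217.0],[249,210,8,14]
206 .................. .........#######..
207 .................. .........#######..
208 .................. ..........#####...
209 .................. ...........####...
210 .........#........ ..................
211 ......#####....... .......####.......
212 ......######...... ......#####.......
213 ......######...... .......#####......
214 .......#####...... .......#####......
215 ......#####....... ......#####.......
216 .......####....... .......####.......
217 .......####....... .......####.......
218 ......######...... ......######......
219 .....#######...... .....#######......
220 .....########..... .....#######......
221 .....#######...... .....#######......
222 ......######...... ......######......
223 .......###........ ..................
224 .................. ..................
225 .................. ..................
226 .................. ..................
```

The silhouette matches the seated stopper's. As a last check I'll press on top with the fingers shut.

Call:
jog_arm:
  series: [0,0,0.1,0,0,0,0,0.1,0,0,0,0,0.035,0,0,0,0,0,0,0]

```text
time_s: 23.9
position: [0.6125, -0.1634, 0.1042]
tool_rot: [-3.141, -0.025, 0.003]
wrist_force: [-0.3, 0.2, 1.0]
width: -0.002
gripper_force: 0.0
```

Call:
jog_arm:
  series: [0,0,0.005,0,0,0,0,0.005,0,0,0,0,0.005,0,0,0,0,0.005,0,0,0,0,0,0,0]

```text
time_s: 24.4
position: [0.613, -0.1635, 0.1014]
tool_rot: [3.141, 0.025, 0.0]
wrist_force: [0.5, 0.4, 0.1]
width: -0.001
gripper_force: 0.0
```

Call:
jog_arm:
  series: [0,0,-0.15,0,0,0,0,-0.15,0,0,0,0,-0.15,0,0,0,0,0,0,0,0,0,0,0,0]

```text
time_s: 24.9
position: [0.6131, -0.1635, 0.1917]
tool_rot: [3.141, 0.025, 0.001]
wrist_force: [-0.3, 0.3, -1.2]
width: -0.0
gripper_force: 0.0
```

```bash
python3 - <<'E'
from h import *
S=env.snapshot("scene");print([b for b in blobs(S,(230,130,330,230)) if b[2]>15])
print(env.finish_job())
E
```

```text
[([291.9, 141.6], [290, 140, 5, 4], 17), ([284.6, 149.0], [282, 147, 6, 5], 21), ([256.3, 204.3], [253, 198, 7, 12], 53), ([252.5, 216.9], [249, 211, 7, 12], 66)]
the job is handed in; nothing more can be done
None
```

I handed the job in at about 25 s: the stopper stands in the kidney dish, and the swab's cap is pressed home in the transport tube by every check I could make, though the hand-in returned no verdict.

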